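Load the jar mill by tipping the jar onto its rollers

TASK

Load the small jar mill for a tumbling run without picking anything up: with the fingertips push the pellet jar that stands on the mill's loading shelf over the sill, so that it tips down lid first and lies on the two rollers, then push it along the rollers until its lid is up against the white end stop. Then push the keeper bar over and down, fully into its rest behind the jar, and take the hand away. Do not lift or carry the jar, and leave the other things on the bench where they are.

Things in the scene. Friction and masses are not known exactly. Their poses are not given: they have to be found in the camera images.
- mill: Bench-top jar mill, fixed, 325 x 140 x 138 mm: two parallel black rollers on a grey base, aluminium loading shelf at one end, grey motor housing (x 154 to 218 mm, top z 138) at the other. Origin on the bench (z = 0) under the middle of the sill's inner edge; x level along the rollers from shelf to motor housing, z up, y to the left when looking along x. 'Mill frame' below means this, in mm.
- sill (a point): Middle of the sill's inner top edge, mill frame (0, 0, 79). Sill: a plate edge, x -6 to 0, standing 4 mm above the floor of the loading shelf. Shelf floor: x -98 to -6, y -43 to 43, top z = 75, with side lips at y = +-44 up to z = 84; open at the outer end.
- trough (a point): Middle of the trough between the rollers, mill frame (70, 0, 81): the line on which the underside of a lying jar comes; the lying jar's axis is then at y = 0, z = 112. Rollers: x 2 to 138, radius 16, axes at y = +-25, z = 72 (tops at z = 88); both turn freely.
- end_stop (a point): Centre of the face of the white nylon end stop (36 mm disc) that the lid must meet: mill frame (136, 0, 112), at the far end of the rollers
- jar: Round screw-top jar of pellets, 63 mm diameter, 82 mm high, about 0.14 kg (varies), loose; starts upright on the loading shelf, 1 to 9 mm clear of the sill. Origin at the centre of its underside, z towards the lid.
- jar_centre (a point): Middle of the jar, on its axis, 41 mm from its underside. Pushed near the top along the mill's x, the jar runs against the sill and tips about it; the pushed point rises some 25 mm (fingers kept level drag on it) and after 40 to 50 mm the jar falls over by itself, its underside left just outside the sill. Lying, it slides along the rollers when its underside is pushed (under 4 N).
- jar_lid (a point): Middle of the top face of the jar's lid, on its axis, 82 mm from its underside
- keeper (a joint): Angle of the keeper, a round steel bar 10 mm thick with a ball knob, swinging in the plane x = 36 of the mill frame. 0: level, down in its rest, across the rollers behind the jar's underside. Grows as the bar swings up and over to the mill's -y side: 1.57 upright, 2.05 (stop) leaning outward. Friction of about 0.06 N m holds it at any angle. A jar not yet pushed past x = 41 blocks it.
- keeper_pivot (a point): Pivot of the keeper bar, on a post: mill frame (36, -62, 101); the bar turns about the mill's x axis. The post ends at z = 110.
- keeper_knob (a point): Centre of the black ball knob, 18 mm, on the free end of the keeper bar, 124 mm from its pivot. With the keeper down it is at mill frame (36, 62, 101), just beyond the notched rest post (y 45 to 55, up to z = 104).
- boats: Bystander: stack of white weigh boats 64 x 86 x 24 mm, loose on the bench. Origin at the centre of its underside
- bottle: Bystander: small white bottle 52 mm in diameter, 72 mm high, loose on the bench. Origin at the centre of its underside
- sample_vial: Bystander: sample vial with white cap, 41 mm in diameter, 73 mm high, loose on the bench. Origin at the centre of its underside
- lattice_rod (a point): Obstacle, fixed: the nearer upright rod (13 mm thick, up to z = 0.98 m) of the steel lattice to the right of the mill, at z = 0.2 m; a second upright stands at world (0.735, 0.154) m, and a level rod joins them at y = 0.16, z = 0.31 to 0.37 m, x 0.28 to 0.84. Keep arm and wrist to its left.
There are look-alikes about, which are no part of the job. There is more than one size of the jar; the one meant has the size given above.

How it is judged:
On the way, in this order (a step that is already met when the one before it is completed fails the run):
1. the jar tips over the sill, its foot still at the sill (angle between jar's own z axis and vertical between 0.3 and 1.3 rad and x of jar in the frame of mill below 0.02 m).
2. the jar lies on the rollers, lid towards the end stop (angle between jar's own z axis and vertical between 1.35 and 1.8 rad and angle between the z axis of jar and the x axis of mill, either way round below 0.5 rad and x of jar_lid in the frame of mill above 0.05 m), for 0.1 s.
3. the jar's lid is up against the end stop (x of jar_lid in the frame of mill above 0.128 m and angle between jar's own z axis and vertical above 1.42 rad), for 0.1 s.
At the end, for the whole second after the job is handed in: The jar lies at rest in the trough between the two rollers (level within 0.15 rad, along them within 0.15 rad, its centre within 8 mm of the middle), lid towards the end stop and within 8 mm of it; the keeper bar is down in its rest (within 0.06 rad) (all of step 3 and angle between jar's own z axis and vertical below 1.72 rad and angle between the z axis of jar and the x axis of mill, either way round below 0.15 rad and y of jar_centre in the frame of mill between -0.008 and 0.008 m and z of jar_centre in the frame of mill between 0.103 and 0.121 m and value of joint keeper below 0.06 rad and linear speed of jar below 0.02 m/s); the robot touches nothing.
It fails at once if the jar is lifted (its centre more than 26 mm above where it stands on the shelf) (height (world z) of jar_centre above 0.142 m).
It fails at once if the jar falls off the mill (height (world z) of jar_centre below 0.085 m).
It fails at once if a bystander is moved more than 20 mm (distance of any of boats, bottle, sample_vial from where it was at the start of the episode above 0.02 m).
It also fails if it takes over 54 s, if anything falls off the work surface, if the arm or the gripper's body presses on something with over 40 N, if the wrist force passes 120 N, or if a joint passes its speed limit or range.

ROBOT

A 7-joint arm with a two-finger parallel gripper is mounted at the origin on the work surface; the furniture and walls round the work are solid. World frame = base frame: x ahead of the robot, y to its left, z up, the work surface at z = 0. Lengths are in m, angles in rad, forces in N, time in s.
With the tool pointing down it reaches from about 0.425 to 0.95 m from the base axis. Payload 4.7 kg.
Tool frame: the origin (TCP) lies midway between the tips of the shut fingers; the grasp point (between the pads) lies 19 mm behind it; z points along the fingers, y is the line along which they close (so a half turn about z gives the same grasp; the last joint's range is limited). The gripper opens to 85 mm and grips with 20 to 120 N. Pads are 22 mm wide; open, the fingers measure 114 mm over their backs; the gripper's body (76 mm by 85 mm) begins 54 mm behind the grasp point. The pads swing forward as they close: fully open they stand 13 mm farther back than shut.
Start: joints at [-1.313, 0.469, -0.049, 1.532, 0.024, 1.141, -0.082], TCP at [0.191, 0.647, 0.202] pointing down, gripper open.
Joint ranges: [-2.59, 2.59], [-0.33, 1.99], [-1.39, 1.29], [0.1, 2.45], [-1.04, 4.18], [0.21, 1.99], [-2.66, 2.66]. Speed limits (rad/s): [2.57, 2.57, 3.14, 3.14, 3.14, 3.14, 3.14].

INTERFACE

Orientations are given as a rotation vector (axis times angle).
In Python, from cell import ctrl gives the robot as it stands.
- The arm moves only by the tool apply_moves, never from a script. Its argument "plan" is a list of rows, each a list of 5 numbers: the closure, from -1 (fully open) to 1 (shut), then the shift along the tool's x, y, z in mm, then the turn about the tool's z in degrees. In form: [[jaw, x, y, z, turn], ...]. A call has 1 to 12 rows; each row shifts and turns the commanded pose from where the row before left it, along the tool's axes as they then stand; what a row does not reach is not made up. A row lasts 1/12 s, in which the tool goes at most 41.7 mm and 7.16 degrees, less where a joint would pass 70% of its speed; a pose out of reach is approached as far as the arm can. A call is refused whole if a number of a shift passes 41.7 or a number of a turn 7.16, either way. A call with a gripper value outside its range is refused whole. The fingers move at their own pace and stop on an object; "force" is the grip in N (left out, the last holds). Time passes only in rows, so rows that do not move let the fingers close. It gives the time, the measured TCP pose, the force, the opening and the grip force at its end, in the units of the state.
- ctrl.observe(): the state, without advancing time (a new reading comes with each control period).
- ctrl.snapshot(name): name is "scene" or "top" or "wrist"; returns a dict with "pixels" (480x640x3 uint8, red, green, blue), "camera_matrix" (3x3 intrinsics, pixels), "k1" (the pictures are not rectified: a ray, as slopes to the right and down, at radius r is drawn at 1 + k1 r^2 times it, then the intrinsics apply), "rvec" (rotation vector, rad) and "tvec" (3), from world to camera coordinates, as OpenCV has them; the wrist camera has in their place "T_tool_cam" (4x4, takes a point from camera to tool coordinates, whose origin is the TCP and whose axes are the flange's). Camera axes: x right, y down, z forward; pixel columns grow to the right and rows downward; lengths in m; the calibration is good to about 2 mm. A picture is of the moment at which its call begins: read the wrist's pose just before it. There is no depth.
- ctrl.sign_off(): hands the job in; it is judged then, once.
Trained networks look in a picture, given as the dict that the camera call returned (one of the last four; its "shot" number tells which), for a name from the list of things; names that differ only in an ending like _2 or _b are one class to them, and where a whole thing is asked for, a point or a joint stands for the part that bears it (a point fixed in the world has none). Each returns a list of dicts, best first, with "score" (0 to 1); they miss things now and then, are a little off and sometimes report something else, mostly with a low value. They report only what shows in the picture. A call takes as long as a camera call. They do not tell look-alikes from the thing itself.
- ctrl.masks_of(name, picture): "mask" (480x640 bool, what is visible of it) and "extent" ([left, top, width, height] as shares, 0 to 1, of the picture: columns of its width, rows of its height, round what is visible of it).
- ctrl.landmark_of(name, picture): "location" ([row, column] as shares, 0 to 1, of the picture: columns of its width, rows of its height: a listed point, or the origin of a listed thing).
The state is a dict: "time": time; "joint_pos": joint angles; "qvel": joint speeds; "tau": joint torques, N m; "eef_pos": TCP position; "tool_rot": TCP orientation; "ft_force": force on the tool from outside, world axes, zero at the start; "ft_torque": the same for the moment, N m; "finger_gap": opening from 0.0 (shut) to 1.0 (fully open); "grip_force": force on a finger pad.
Only numpy, scipy, OpenCV 4.12 (cv2) and the standard library are available. Lean on these libraries where they do the work, as an engineer would, in place of code of your own. Each camera call takes 0.05 s, during which the arm holds its last target. There are 200 camera calls.

## Working session

There is one attempt and no reset: what is moved stays moved. The work goes in short steps, Python scripts to look and compute and a tool call to move; the robot and the scene stay as the last step left them, time stands still between calls to the robot, and variables do not carry over. Pictures are saved under pics/ and viewed, at most 10 in all, crops included, and the job is handed in when it is done.

Besides the shell and the picture viewer there is one more tool, called after "Call:" as a command line: name --pt "numbers of a row" for each row, then --argument value for the rest. apply_moves: Moves the arm, as the interface text tells. Its arguments: {"type":"object","properties":{"plan":{"type":"array"},"force":{"type":"number"}},"required":["plan"]}

```bash
mkdir -p pics; cat > h.py <<'E'
import numpy as np, cv2, json
from cell import ctrl
from scipy.spatial.transform import Rotation as R
def und(p,px):
    K=p["camera_matrix"];k=p["k1"]
    d=np.array([(px[0]-K[0][2])/K[0][0],(px[1]-K[1][2])/K[1][1]]);u=d.copy()
    for _ in range(20): u=d/(1+k*(u@u))
    return u
def ray(p,px):
    u=und(p,px);Rm=R.from_rotvec(np.ravel(p["rvec"])).as_matrix();t=np.ravel(p["tvec"])
    return -Rm.T@t, Rm.T@np.array([u[0],u[1],1])
def atz(p,px,z):
    o,d=ray(p,px);return o+d*(z-o[2])/d[2]
def proj(p,X):
    Rm=R.from_rotvec(np.ravel(p["rvec"])).as_matrix();c=Rm@np.array(X)+np.ravel(p["tvec"])
    u=c[:2]/c[2];u=u*(1+p["k1"]*(u@u));K=np.array(p["camera_matrix"]);return K[:2,:2]@u+K[:2,2]
def tri(obs):
    A=np.zeros((3,3));b=np.zeros(3)
    for p,px in obs:
        o,d=ray(p,px);d=d/np.linalg.norm(d);M=np.eye(3)-np.outer(d,d);A+=M;b+=M@o
    return np.linalg.solve(A,b)
def lm(n,p,k=3):
    return [(round(x["score"],2),np.round(np.array(x["location"])[::-1]*[640,480],1)) for x in ctrl.landmark_of(n,p)[:k]]
E
python3 - <<'E'
from h import *
for n in("scene","top"):
    p=ctrl.snapshot(n);cv2.imwrite(f"pics/{n}0.png",p["pixels"][...,::-1])
    for t in ["sill","trough","end_stop","jar","jar_lid","keeper_pivot","keeper_knob","boats","bottle","sample_vial","lattice_rod"]:
        print(n,t,[(s,x.tolist(),(np.round(atz(p,x,{"sill":.079,"trough":.081,"end_stop":.112,"jar":.075,"jar_lid":.157,"keeper_pivot":.101,"keeper_knob":.21,"lattice_rod":.2}.get(t,0)),3)).tolist()) for s,x in lm(t,p)])
print(ctrl.observe())
E
```

```text
scene sill [(0.86, [354.2, 269.3], [0.488, 0.361, 0.079])]
scene trough [(0.77, [327.4, 259.5], [0.524, 0.311, 0.081])]
scene end_stop [(0.96, [303.5, 235.7], [0.553, 0.253, 0.112])]
scene jar [(0.82, [362.2, 374.0], [0.592, 0.619, 0.075]), (0.59, [420.0, 350.0], [0.488, 0.604, 0.075]), (0.57, [376.6, 275.9], [0.455, 0.393, 0.075])]
scene jar_lid [(0.95, [380.8, 244.4], [0.462, 0.414, 0.157]), (0.95, [427.1, 321.5], [0.503, 0.636, 0.157]), (0.58, [367.3, 321.1], [0.58, 0.604, 0.157])]
scene keeper_pivot [(0.69, [356.5, 238.1], [0.448, 0.284, 0.101])]
scene keeper_knob [(0.7, [339.2, 257.6], [0.584, 0.511, 0.21]), (0.66, [372.3, 184.3], [0.411, 0.271, 0.21])]
scene boats [(0.69, [304.0, 337.7], [0.616, 0.427, 0.0]), (0.22, [343.5, 258.6], [0.438, 0.196, 0.0])]
scene bottle [(0.97, [256.2, 308.4], [0.675, 0.308, 0.0])]
scene sample_vial [(0.84, [340.8, 262.2], [0.45, 0.208, 0.0])]
scene lattice_rod [(0.79, [367.5, 165.7], [0.361, 0.147, 0.2])]
top sill [(0.92, [308.1, 280.4], [0.48, 0.36, 0.079])]
top trough [(0.65, [336.4, 258.6], [0.525, 0.304, 0.081])]
top end_stop [(0.88, [363.3, 2
[... 640 characters left out ...]
 0.2])]
{'time': 1.2, 'joint_pos': array([-1.31290459,  0.4686358 , -0.04859071,  1.53252563,  0.02408118,
        1.1409904 , -0.08229572]), 'qvel': array([-0.00104618,  0.00108107, -0.00030911, -0.00118809, -0.00017663,
       -0.00117095,  0.00160089]), 'tau': array([-3.55939810e-04, -5.10170639e+01, -4.67657810e-02, -2.38020551e+01,
        1.08858894e-02,  1.08457592e-03, -5.30699580e-06]), 'eef_pos': array([0.19089914, 0.64745106, 0.20159978]), 'tool_rot': array([-4.48944397e-01, -3.10930133e+00, -4.68989381e-05]), 'ft_force': array([ 0.83598214, -0.62503885, -0.45799616]), 'ft_torque': array([ 0.01657383, -0.02089775, -0.01869407]), 'grip_force': 0.0, 'finger_gap': 1.0012599010316985}
```

```bash
python3 - <<'E'
import cv2
s=cv2.imread("pics/scene0.png")[150:410,210:470];t=cv2.imread("pics/top0.png")[160:360,180:420]
cv2.imwrite("pics/c.png",cv2.hconcat([cv2.resize(s,(400,400),interpolation=3),cv2.resize(t,(400,400),interpolation=3)]))
E
```

```text
(no output)
```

View pics/scene0.png

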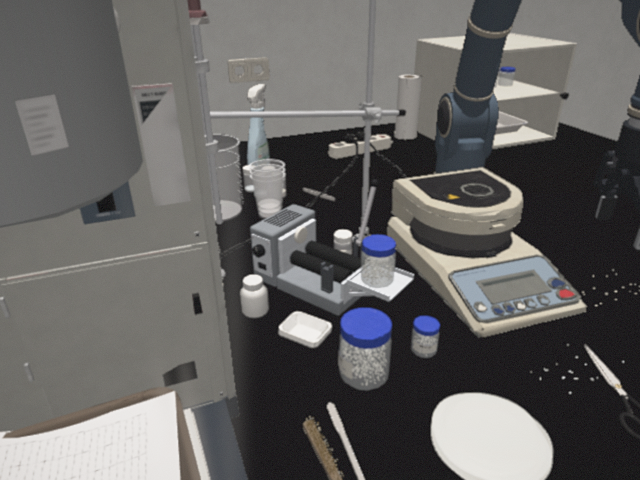

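View pics/c.png

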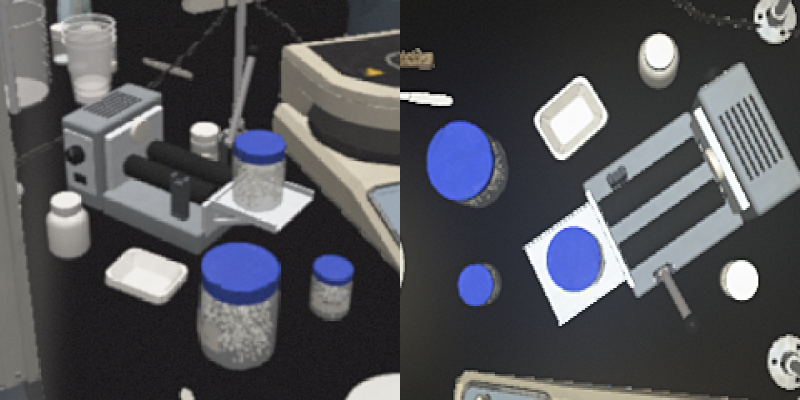

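Candidates for the jar, in the scene picture: the big jar at (365,350), the small jar at (425,337), and the medium jar standing on the mill's shelf at (378,262). The shelf jar fits the description, and the close crop shows it upright next to the sill. The keeper leans outward on the −y side, and the vial stands beyond it.

```bash
cat > fit.py <<'E'
from h import *
from scipy.optimize import least_squares
ps={n:ctrl.snapshot(n) for n in("scene","top")}
M={"sill":(0,0,.079),"trough":(.07,0,.081),"end_stop":(.136,0,.112),"keeper_pivot":(.036,-.062,.101)}
obs=[(n,m,lm(n,p,1)[0][1]) for p in [0] for n in [] for m in []]
for c,p in ps.items():
    for n,X in M.items():
        r=lm(n,p,1)
        if r: obs.append((c,n,np.array(X),r[0][1]))
def W(v,X): c,s=np.cos(v[2]),np.sin(v[2]);return np.array([v[0]+c*X[0]-s*X[1],v[1]+s*X[0]+c*X[1],X[2]])
f=lambda v:np.concatenate([proj(ps[c],W(v,X))-x for c,n,X,x in obs])
r=least_squares(f,[.484,.36,-1.01],loss="soft_l1")
print(r.x,[(o[0],o[1],np.round(q,1).tolist()) for o,q in zip(obs,f(r.x).reshape(-1,2))])
v=r.x;np.save("mill.npy",v)
lid=tri([(ps["scene"],min(lm("jar_lid",ps["scene"],5),key=lambda a:np.linalg.norm(a[1]-[380,244]))[1]),(ps["top"],min(lm("jar_lid",ps["top"],5),key=lambda a:np.linalg.norm(a[1]-[283,288]))[1])])
knob=tri([(ps["scene"],(372.3,184.3)),(ps["top"],(351.5,324.1))])
c,s=np.cos(v[2]),np.sin(v[2])
for n,X in(("lid",lid),("knob",knob)): d=X[:2]-v[:2];print(n,X,"mill",c*d[0]+s*d[1],-s*d[0]+c*d[1])
E
python3 fit.py
```

```text
[ 0.48277791  0.36224854 -1.01241291] [('scene', 'sill', [0.2, -2.1]), ('scene', 'trough', [-0.3, -1.5]), ('scene', 'end_stop', [-0.5, 1.7]), ('scene', 'keeper_pivot', [-1.0, 1.2]), ('top', 'sill', [-1.8, -0.0]), ('top', 'trough', [1.3, 2.3]), ('top', 'end_stop', [0.5, -1.3]), ('top', 'keeper_pivot', [-4.5, 2.5])]
lid [0.45916938 0.40236788 0.15537198] mill -0.04653389480055272 0.0012331690089113015
knob [0.40886012 0.27743627 0.21232158] mill 0.03276754219854893 -0.10762549994742916
```

```bash
cat > go.py <<'E'
from h import *
import sys
v=np.load("mill.npy");yaw=v[2]
def state():
    s=ctrl.observe();T=R.from_rotvec(s["tool_rot"]).as_matrix();P=s["eef_pos"]
    d=P[:2]-v[:2];c,n=np.cos(yaw),np.sin(yaw)
    m=np.array([c*d[0]+n*d[1],-n*d[0]+c*d[1],P[2]])
    ty=np.arctan2(T[1,1],T[0,1]);e=np.degrees((yaw+np.pi/2-ty+np.pi/2)%np.pi-np.pi/2)
    print("t",round(s["time"],2),"mill mm",np.round(m*1e3,1),"tool-y to mill-y turn(world deg)",round(e,1),"turn cmd",round(-e,1),"F",np.round(s["ft_force"],1),"gap",s["finger_gap"])
    Mx=np.array([[c,-n,0],[n,c,0],[0,0,1]])
    print("tool axes in mill\n",np.round(Mx.T@T,2).T, "q",np.round(s["joint_pos"],2))
    return m,Mx,T
if __name__=="__main__":
    m,Mx,T=state()
    if len(sys.argv)>3:
        t=np.array([float(a) for a in sys.argv[1:4]])/1e3
        print("tool shift mm",np.round(T.T@(Mx@(t-m))*1e3,1))
E
python3 go.py -120 0 200
```

```text
t 1.8 mill mm [-396.5  -96.4  201.7] tool-y to mill-y turn(world deg) -41.6 turn cmd 41.6 F [-0.6 -0.4  0.5] gap 0.9977993245926873
tool axes in mill
 [[-0.75 -0.66  0.  ]
 [-0.66  0.75  0.  ]
 [-0.    0.   -1.  ]] q [-1.31  0.47 -0.05  1.53  0.02  1.14 -0.08]
tool shift mm [-270.8 -111.4    1.6]
```

Call:
apply_moves --pt "0.3 0 0 0 7" --pt "0.3 0 0 0 7" --pt "0.3 0 0 0 7" --pt "0.3 0 0 0 7" --pt "0.3 0 0 0 7" --pt "0.3 0 0 0 6.6" --pt "0.3 -34 12 0 0" --pt "0.3 -34 12 0 0" --pt "0.3 -34 12 0 0" --pt "0.3 -34 12 0 0" --pt "0.3 -34 12 0 0" --pt "0.3 -34 12 0 0"

```text
time: 2.8
eef_pos: [0.3611, 0.5113, 0.2018]
tool_rot: [-1.523, -2.747, -0.001]
ft_force: [0.6, 0.6, -0.6]
finger_gap: 0.348
grip_force: 0.0
```

Call:
apply_moves --pt "0.3 -34 12 0 0" --pt "0.3 -34 12 0 0" --pt "0.3 0 0 0 0" --pt "0.3 0 0 0 0"

```text
time: 3.13
eef_pos: [0.419, 0.4652, 0.2019]
tool_rot: [1.531, 2.742, 0.0]
ft_force: [-0.4, 1.7, -0.7]
finger_gap: 0.356
grip_force: 0.0
```

```bash
cat > wr.py <<'E'
from h import *
import sys
def wrist():
    s=ctrl.observe();p=ctrl.snapshot("wrist")
    T=np.eye(4);T[:3,:3]=R.from_rotvec(s["tool_rot"]).as_matrix();T[:3,3]=s["eef_pos"]
    C=np.linalg.inv(T@np.array(p["T_tool_cam"]));p["rvec"]=R.from_matrix(C[:3,:3]).as_rotvec();p["tvec"]=C[:3,3];return p
E
python3 go.py -120 0 150; python3 - <<'E'
from wr import *
p=wrist();cv2.imwrite("pics/w1.png",p["pixels"][...,::-1])
v=np.load("mill.npy");c,s=np.cos(v[2]),np.sin(v[2])
for t,z in dict(sill=.079,trough=.081,end_stop=.112,jar_lid=.157,keeper_pivot=.101).items():
    for sc,x in lm(t,p):
        d=atz(p,x,z)[:2]-v[:2];print(t,sc,x,np.round([1e3*(c*d[0]+s*d[1]),1e3*(-s*d[0]+c*d[1])],1))
E
```

```text
t 3.13 mill mm [-121.1    0.5  201.9] tool-y to mill-y turn(world deg) 0.4 turn cmd -0.4 F [-0.4  1.7 -0.7] gap 0.3557743974170859
tool axes in mill
 [[-1.    0.01 -0.  ]
 [ 0.01  1.    0.  ]
 [ 0.    0.   -1.  ]] q [-1.04  0.39  0.19  1.67 -0.08  1.09 -0.28]
tool shift mm [-1.1 -0.5 51.9]
trough 0.71 [320.6 408.9] [68.3  2.1]
jar_lid 0.78 [517.  236.2] [-133.9  130.9]
jar_lid 0.65 [369.2 166.2] [-179.4   33.1]
jar_lid 0.64 [322.4 353.1] [-47.3   3.6]
```

View pics/w1.png

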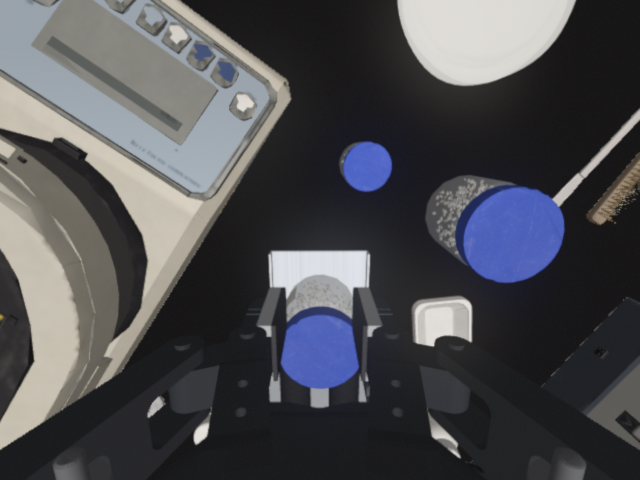

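The view shows the shelf's outer edge at row 251 (columns 269 to 370), with the jar lid at (320,353) midway between the fingers. The tool is lined up with the shelf.

```bash
python3 - <<'E'
from wr import *
p=wrist();v=np.load("mill.npy");c,s=np.cos(v[2]),np.sin(v[2])
for x in((269,251),(370,251)):
    d=atz(p,x,.084 )[:2]-v[:2];print(np.round([1e3*(c*d[0]+s*d[1]),1e3*(-s*d[0]+c*d[1])],1))
E
```

```text
[-107.7  -44.2]
[-107.9   45.2]
```

Call:
apply_moves --pt "0.3 0 0 20 0" --pt "0.3 0 0 20 0" --pt "0.3 0 2 19 0" --pt "0.3 -10 0 0 0" --pt "0.3 -8 0 0 0" --pt "0.3 0 0 0 0"

```text
time: 3.98
eef_pos: [0.4299, 0.4513, 0.1437]
tool_rot: [1.527, 2.743, 0.001]
ft_force: [0.3, -0.2, 0.5]
finger_gap: 0.352
grip_force: 0.0
```

Call:
apply_moves --pt "0.3 -5 0 0 0" --pt "0.3 -5 0 0 0" --pt "0.3 -5 0 0 0" --pt "0.3 -5 0 0 0" --pt "0.3 -3 0 0 0" --pt "0.3 0 0 0 0"

```text
time: 4.48
eef_pos: [0.4405, 0.4329, 0.1428]
tool_rot: [1.526, 2.746, 0.0]
ft_force: [0.7, -0.6, 0.6]
finger_gap: 0.35
grip_force: 0.0
```

```bash
python3 go.py; python3 - <<'E'
from wr import *
p=ctrl.snapshot("scene");cv2.imwrite("pics/s1.png",cv2.resize(p["pixels"][180:330,260:460,::-1],(800,600),interpolation=cv2.INTER_CUBIC))
E
```

```text
t 4.48 mill mm [-82.3   1.6 142.8] tool-y to mill-y turn(world deg) 0.1 turn cmd -0.1 F [ 0.7 -0.6  0.6] gap 0.35006687014914334
tool axes in mill
 [[-1.  0. -0.]
 [ 0.  1.  0.]
 [ 0.  0. -1.]] q [-0.98  0.43  0.18  1.75 -0.09  0.97 -0.21]
```

View pics/s1.png

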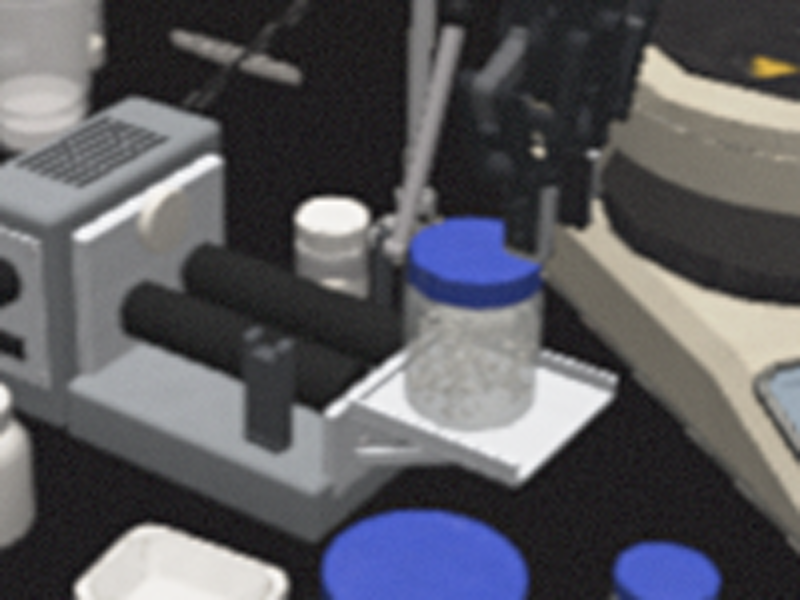

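The shelf jar stands upright, with the fingertips just behind its lid at about (540,250) in the crop. I'll now push it and rise along the tipping arc.

Call:
apply_moves --pt "0.3 -4 0 0 0" --pt "0.3 -4 0 0 0" --pt "0.3 -4 0 -2 0" --pt "0.3 -4 0 -3 0" --pt "0.3 -4 0 -3 0" --pt "0.3 -4 0 -2 0" --pt "0.3 0 0 0 0"

```text
time: 5.12
eef_pos: [0.4537, 0.4126, 0.1535]
tool_rot: [1.526, 2.745, 0.002]
ft_force: [0.3, 0.2, -0.3]
finger_gap: 0.347
grip_force: 0.0
```

```bash
python3 go.py; python3 - <<'E'
from wr import *
p=ctrl.snapshot("scene");cv2.imwrite("pics/s2.png",cv2.resize(p["pixels"][180:330,260:460,::-1],(800,600),interpolation=cv2.INTER_CUBIC))
E
```

```text
t 5.12 mill mm [-58.1   2.  153.5] tool-y to mill-y turn(world deg) 0.1 turn cmd -0.1 F [ 0.3  0.2 -0.3] gap 0.34658007209380703
tool axes in mill
 [[-1.  0. -0.]
 [ 0.  1.  0.]
 [ 0.  0. -1.]] q [-0.95  0.41  0.19  1.75 -0.09  0.99 -0.17]
```

View pics/s2.png

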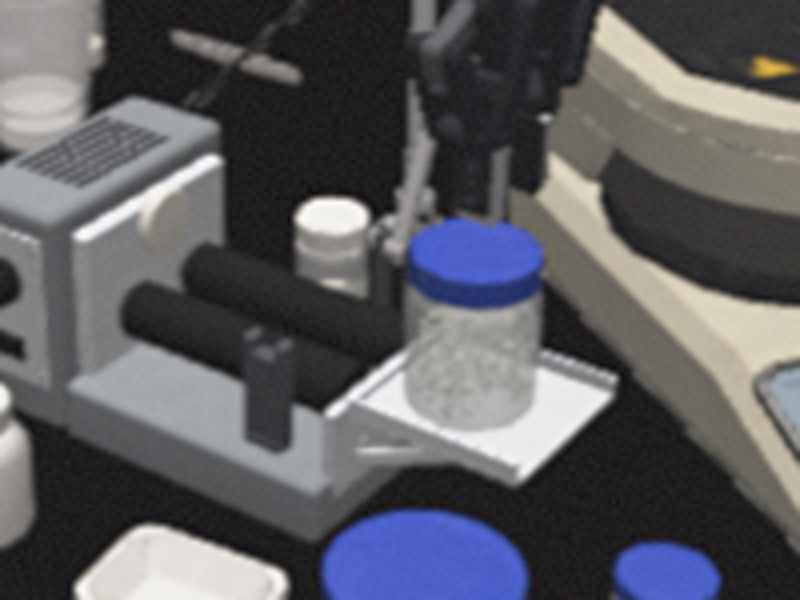

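The fingers have ridden over the lid and the jar has not moved. I'll back off, go lower and try again.

Call:
apply_moves --pt "0.3 0 0 -8 0" --pt "0.3 20 0 0 0" --pt "0.3 20 0 0 0" --pt "0.3 16 0 0 0" --pt "0.3 0 0 12 0" --pt "0.3 0 0 12 0" --pt "0.3 0 0 12 0" --pt "0.3 -5 0 0 0" --pt "0.3 -5 0 0 0" --pt "0.3 -5 0 0 0" --pt "0.3 -5 0 0 0" --pt "0.3 0 0 0 0"

```text
time: 6.17
eef_pos: [0.4353, 0.4422, 0.1253]
tool_rot: [1.528, 2.744, 0.001]
ft_force: [-0.2, -0.3, 0.0]
finger_gap: 0.348
grip_force: 0.0
```

```bash
python3 go.py; python3 - <<'E'
from wr import *
p=ctrl.snapshot("scene");cv2.imwrite("pics/s3.png",cv2.resize(p["pixels"][180:330,260:460,::-1],(800,600),interpolation=cv2.INTER_CUBIC))
E
```

```text
t 6.17 mill mm [-93.    2.1 125.3] tool-y to mill-y turn(world deg) 0.2 turn cmd -0.2 F [-0.2 -0.3  0. ] gap 0.34826630563369465
tool axes in mill
 [[-1.  0. -0.]
 [ 0.  1.  0.]
 [ 0.  0. -1.]] q [-0.99  0.45  0.18  1.76 -0.09  0.94 -0.22]
```

View pics/s3.png

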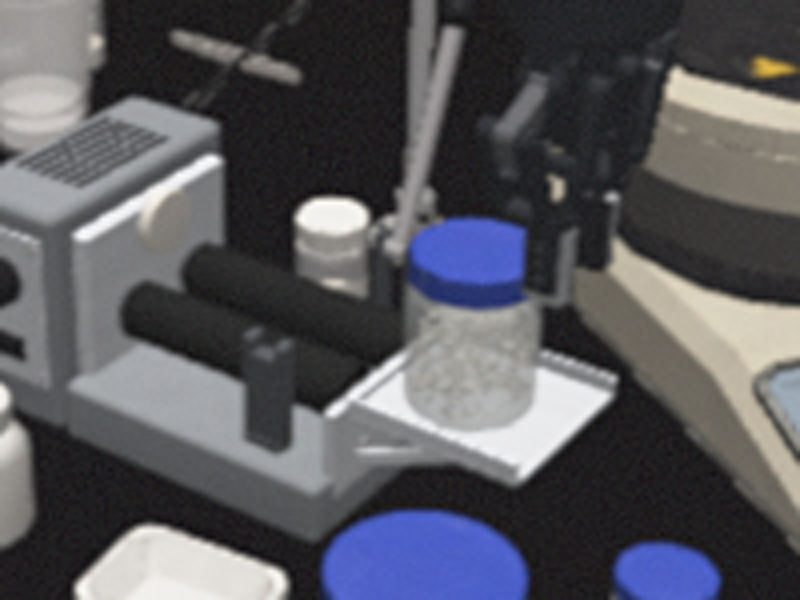

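```bash
cat > jar.py <<'E'
from go import *
from scipy.optimize import least_squares
def toM(X): c,s=np.cos(yaw),np.sin(yaw);d=X[:2]-v[:2];return np.round(np.array([c*d[0]+s*d[1],-s*d[0]+c*d[1],X[2]])*1e3,1)
def toW(m): m=np.array(m)/1e3;c,s=np.cos(yaw),np.sin(yaw);return np.array([v[0]+c*m[0]-s*m[1],v[1]+s*m[0]+c*m[1],m[2]])
def look():
    ps={n:ctrl.snapshot(n) for n in("scene","top")}
    for n in("jar_lid","jar","jar_centre","keeper_knob"):
        L={c:[(s,x) for s,x in lm(n,p,5)] for c,p in ps.items()}
        out=[]
        for s,a in L["scene"]:
            for t,b in L["top"]:
                X=tri([(ps["scene"],a),(ps["top"],b)]);e=max(np.linalg.norm(proj(ps["scene"],X)-a),np.linalg.norm(proj(ps["top"],X)-b))
                m=toM(X)
                if e<8 and abs(m[1])<140 and -150<m[0]<200: out.append((s,t,m.tolist(),round(e,1)))
        print(n,out)
    return ps
E
python3 - <<'E'
from jar import *
ps=look()
for z in(115,125,135,145): print(z,proj(ps["scene"],toW((-93,22,z))))
E
```

```text
jar_lid [(0.67, 0.91, [-109.8, 127.1, 232.7], np.float64(7.7)), (0.67, 0.67, [-49.2, -2.2, 154.1], np.float64(0.8)), (0.64, 0.67, [-51.3, 12.4, -16.2], np.float64(6.1))]
jar [(0.79, 0.97, [-101.1, 121.2, 159.9], np.float64(6.4)), (0.79, 0.91, [-48.0, 0.6, 74.6], np.float64(1.9))]
jar_centre [(0.98, 0.62, [-47.8, 21.8, -74.5], np.float64(5.3)), (0.7, 0.62, [-46.0, 4.3, 122.0], np.float64(1.9)), (0.7, 0.57, [-103.6, 119.8, 198.7], np.float64(6.5)), (0.61, 0.57, [-92.9, 132.3, 178.0], np.float64(3.8))]
keeper_knob [(0.94, 0.83, [38.3, -110.9, 210.9], np.float64(1.5))]
115 [394.49610917 273.83660623]
125 [394.85031152 269.06623989]
135 [395.20891948 264.24496632]
145 [395.57202307 259.37184978]
```

Call:
apply_moves --pt "0.3 5 0 6 0" --pt "0.3 0 0 6 0" --pt "0.3 -5 0 0 0" --pt "0.3 -4 0 0 0" --pt "0.3 -4 0 0 0" --pt "0.3 -4 0 0 0" --pt "0.3 0 0 0 0"

```text
time: 7.3
eef_pos: [0.4409, 0.4327, 0.1129]
tool_rot: [1.526, 2.745, 0.001]
ft_force: [-1.2, 0.9, -0.6]
finger_gap: 0.348
grip_force: 0.1
```

```bash
python3 - <<'E'
from jar import *
state();ps=look();p=ps["scene"]["pixels"]
cv2.imwrite("pics/s4.png",cv2.resize(p[180:330,260:460,::-1],(800,600),interpolation=cv2.INTER_CUBIC))
E
```

```text
t 7.3 mill mm [-81.9   1.8 112.9] tool-y to mill-y turn(world deg) 0.1 turn cmd -0.1 F [-1.2  0.9 -0.6] gap 0.3484416988292515
tool axes in mill
 [[-1.  0. -0.]
 [ 0.  1.  0.]
 [ 0.  0. -1.]] q [-0.97  0.46  0.18  1.78 -0.1   0.91 -0.2 ]
jar_lid [(0.8, 0.93, [-108.0, 125.7, 229.2], np.float64(6.2)), (0.8, 0.92, [-47.1, 2.7, 153.1], np.float64(1.0)), (0.58, 0.92, [-52.7, 15.8, -17.4], np.float64(3.5)), (0.58, 0.3, [-13.3, -6.3, -48.1], np.float64(7.9))]
jar [(0.66, 0.95, [-51.6, 19.3, -142.6], np.float64(7.4)), (0.63, 0.95, [-47.1, 2.1, 77.6], np.float64(0.9)), (0.63, 0.7, [-99.1, 117.4, 159.2], np.float64(6.4)), (0.32, 0.95, [-22.6, -1.8, 295.7], np.float64(7.9)), (0.32, 0.7, [-66.3, 88.9, 332.5], np.float64(1.0))]
jar_centre [(0.74, 0.72, [-49.7, 22.1, -80.4], np.float64(3.3)), (0.58, 0.76, [-101.3, 119.4, 192.2], np.float64(4.3)), (0.58, 0.72, [-43.1, 7.4, 116.2], np.float64(0.7))]
keeper_knob [(0.63, 0.7, [34.3, -104.8, 212.7], np.float64(0.6)), (0.23, 0.49, [115.0, -116.4, 3.5], np.float64(1.3))]
```

Call:
apply_moves --pt "0.3 -4 0 0 0" --pt "0.3 -4 0 -1 0" --pt "0.3 -4 0 -2 0" --pt "0.3 -4 0 -3 0" --pt "0.3 -4 0 -3 0" --pt "0.3 0 0 0 0"

```text
time: 8.3
eef_pos: [0.4518, 0.4157, 0.1225]
tool_rot: [1.526, 2.745, 0.001]
ft_force: [-0.2, -0.7, -0.2]
finger_gap: 0.349
grip_force: 0.1
```

```bash
python3 - <<'E'
from jar import *
state();ps=look();p=ps["scene"]["pixels"]
cv2.imwrite("pics/s5.png",cv2.resize(p[180:330,260:460,::-1],(800,600),interpolation=cv2.INTER_CUBIC))
E
```

```text
t 8.3 mill mm [-61.7   2.  122.5] tool-y to mill-y turn(world deg) 0.1 turn cmd -0.1 F [-0.2 -0.7 -0.2] gap 0.34929207242602645
tool axes in mill
 [[-1.  0. -0.]
 [ 0.  1.  0.]
 [ 0.  0. -1.]] q [-0.95  0.45  0.18  1.78 -0.1   0.92 -0.17]
jar_lid [(0.79, 0.96, [-32.8, 10.2, -31.6], np.float64(1.9)), (0.71, 0.96, [-22.0, 1.7, 162.1], np.float64(0.8)), (0.71, 0.9, [-99.2, 126.9, 241.0], np.float64(0.3))]
jar [(0.85, 0.72, [-43.5, 0.4, 85.2], np.float64(2.2)), (0.85, 0.57, [-96.7, 121.7, 168.9], np.float64(6.7)), (0.85, 0.24, [38.8, -131.7, -14.5], np.float64(0.5)), (0.67, 0.72, [-51.1, 15.9, -149.5], np.float64(7.2)), (0.28, 0.57, [-91.3, 138.8, 119.6], np.float64(1.9))]
jar_centre [(0.9, 0.78, [-39.0, 21.2, -87.4], np.float64(1.8)), (0.72, 0.84, [-99.4, 122.0, 205.4], np.float64(2.1)), (0.72, 0.78, [-32.4, 6.5, 127.1], np.float64(1.4))]
keeper_knob [(0.65, 0.6, [35.3, -105.3, 219.3], np.float64(1.7))]
```

View pics/s5.png

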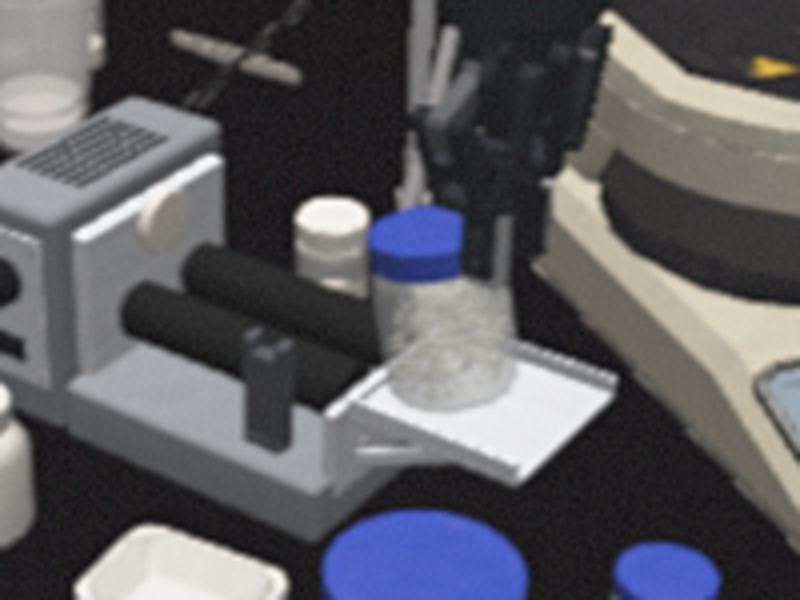

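The jar is tipping cleanly about the sill: its lid is at (415,240) in the crop, leaning toward the rollers, with the fingers behind it. I'll keep going along the arc.

Call:
apply_moves --pt "0.3 -4 0 -2 0" --pt "0.3 -4 0 -2 0" --pt "0.3 -4 0 -2 0" --pt "0.3 -4 0 -1 0" --pt "0.3 -4 0 -1 0" --pt "0.3 -4 0 -1 0" --pt "0.3 0 0 0 0" --pt "0.3 0 0 0 0" --pt "0.3 0 0 0 0"

```text
time: 9.55
eef_pos: [0.4629, 0.3966, 0.1305]
tool_rot: [-1.524, -2.747, -0.0]
ft_force: [0.4, 0.9, 0.6]
finger_gap: 0.35
grip_force: 0.1
```

```bash
python3 - <<'E'
from jar import *
state();ps=look();p=ps["scene"]["pixels"]
cv2.imwrite("pics/s6.png",cv2.resize(p[180:330,260:460,::-1],(800,600),interpolation=cv2.INTER_CUBIC))
E
```

```text
t 9.55 mill mm [-39.6   1.3 130.5] tool-y to mill-y turn(world deg) 0.0 turn cmd -0.0 F [0.4 0.9 0.6] gap 0.35049026864986144
tool axes in mill
 [[-1.  0.  0.]
 [ 0.  1. -0.]
 [-0. -0. -1.]] q [-0.92  0.43  0.19  1.78 -0.1   0.94 -0.13]
jar_lid [(0.68, 0.61, [2.9, -3.4, 153.3], np.float64(0.8)), (0.68, 0.59, [-92.9, 134.0, 243.0], np.float64(4.1)), (0.67, 0.61, [-9.4, -0.2, -47.3], np.float64(6.1))]
jar []
jar_centre [(0.87, 0.93, [-93.2, 122.6, 204.5], np.float64(0.9)), (0.87, 0.69, [-22.6, 11.8, 127.6], np.float64(2.5)), (0.87, 0.69, [-32.5, 23.6, -76.2], np.float64(3.1))]
keeper_knob []
```

Call:
apply_moves --pt "0.3 -4 0 0 0" --pt "0.3 -4 0 0 0" --pt "0.3 -4 0 0 0" --pt "0.3 -4 0 0 0" --pt "0.3 -2 0 0 0" --pt "0.3 0 0 0 0" --pt "0.3 0 0 0 0" --pt "0.3 0 0 0 0" --pt "0.3 0 0 0 0"

```text
time: 10.8
eef_pos: [0.4723, 0.3814, 0.1305]
tool_rot: [-1.523, -2.747, 0.0]
ft_force: [-0.1, -1.1, 0.0]
finger_gap: 0.345
grip_force: 0.0
```

```bash
python3 - <<'E'
from jar import *
state();ps=look();p=ps["scene"]["pixels"]
cv2.imwrite("pics/s7.png",cv2.resize(p[180:330,260:460,::-1],(800,600),interpolation=cv2.INTER_CUBIC))
E
```

```text
t 10.8 mill mm [-21.8   1.3 130.5] tool-y to mill-y turn(world deg) 0.0 turn cmd -0.0 F [-0.1 -1.1  0. ] gap 0.3445055537574413
tool axes in mill
 [[-1.  0.  0.]
 [ 0.  1. -0.]
 [-0. -0. -1.]] q [-0.89  0.43  0.19  1.79 -0.1   0.94 -0.1 ]
jar_lid [(0.74, 0.51, [50.3, -1.3, 110.3], np.float64(0.3))]
jar [(0.84, 0.61, [-90.2, 116.6, 185.3], np.float64(1.9))]
jar_centre [(0.94, 0.89, [-87.2, 131.0, 203.8], np.float64(7.5)), (0.94, 0.63, [12.6, 4.4, 109.2], np.float64(1.6))]
keeper_knob []
```

View pics/s7.png

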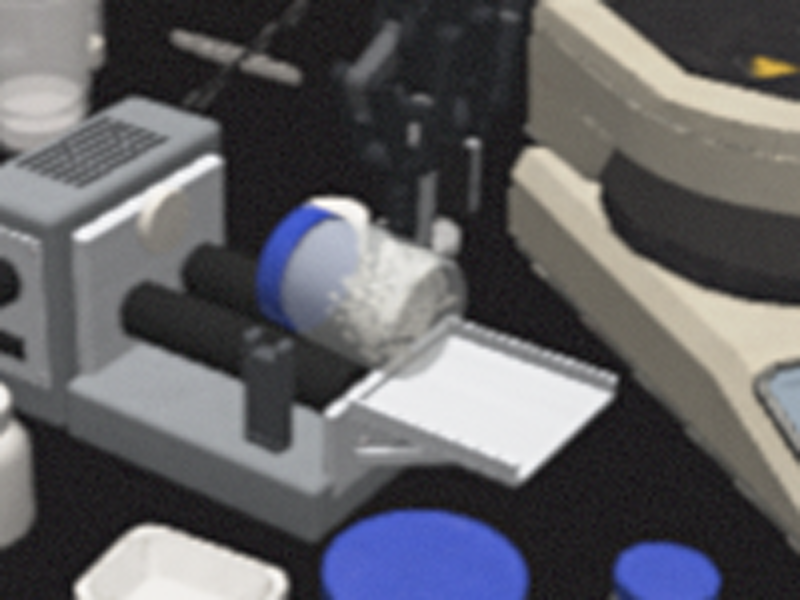

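The jar now lies on the rollers with its lid at (300,265), facing the end stop. I'll back off, drop behind its underside and push.

Call:
apply_moves --pt "0.3 10 0 -6 0" --pt "0.3 25 0 0 0" --pt "0.3 25 0 0 0" --pt "0.3 0 0 15 0" --pt "0.3 0 0 15 0" --pt "0.3 0 0 14 0" --pt "0.3 0 0 0 0" --pt "0.3 -6 0 0 0" --pt "0.3 -6 0 0 0" --pt "0.3 -6 0 0 0" --pt "0.3 0 0 0 0"

```text
time: 12.22
eef_pos: [0.4524, 0.4152, 0.0938]
tool_rot: [1.527, 2.744, 0.002]
ft_force: [0.2, 0.3, -0.1]
finger_gap: 0.35
grip_force: 0.0
```

```bash
python3 - <<'E'
from jar import *
state();ps=look();p=ps["scene"]
for m in ([-50,22,90],[-50,22,110]): print(proj(p,toW(m)))
cv2.imwrite("pics/s8.png",cv2.resize(p["pixels"][180:330,260:460,::-1],(800,600),interpolation=cv2.INTER_CUBIC))
E
```

```text
t 12.22 mill mm [-61.    2.3  93.8] tool-y to mill-y turn(world deg) 0.2 turn cmd -0.2 F [ 0.2  0.3 -0.1] gap 0.3500492293574459
tool axes in mill
 [[-1.  0. -0.]
 [ 0.  1.  0.]
 [ 0.  0. -1.]] q [-0.94  0.48  0.17  1.8  -0.1   0.87 -0.16]
jar_lid [(0.62, 0.83, [56.2, -4.4, 112.0], np.float64(2.1))]
jar [(0.85, 0.76, [-37.7, 11.6, -148.8], np.float64(3.1)), (0.76, 0.76, [-27.1, -1.0, 110.8], np.float64(1.5)), (0.76, 0.75, [-89.0, 119.0, 191.5], np.float64(3.6))]
jar_centre [(0.62, 0.85, [16.7, 6.2, 112.9], np.float64(1.8)), (0.62, 0.62, [-79.6, 125.4, 202.0], np.float64(7.5)), (0.62, 0.25, [105.9, -121.7, 22.0], np.float64(3.7))]
keeper_knob []
[373.18031557 277.75131918]
[373.64490502 268.56871766]
```

Call:
apply_moves --pt "0.3 -6 0 0 0" --pt "0.3 -6 0 0 0" --pt "0.3 -6 0 0 0" --pt "0.3 -4 0 0 0" --pt "0.3 -4 0 0 0" --pt "0.3 -4 0 0 0" --pt "0.3 -4 0 0 0" --pt "0.3 -4 0 0 0" --pt "0.3 -4 0 0 0" --pt "0.3 -4 0 0 0" --pt "0.3 -4 0 0 0" --pt "0.3 0 0 0 0"

```text
time: 13.72
eef_pos: [0.4777, 0.3733, 0.0927]
tool_rot: [1.525, 2.746, -0.0]
ft_force: [-0.1, 0.1, -0.4]
finger_gap: 0.35
grip_force: 0.0
```

```bash
python3 - <<'E'
from jar import *
state();ps=look();p=ps["scene"]
cv2.imwrite("pics/s9.png",cv2.resize(p["pixels"][180:330,260:460,::-1],(800,600),interpolation=cv2.INTER_CUBIC))
E
```

```text
t 13.72 mill mm [-12.1   1.5  92.7] tool-y to mill-y turn(world deg) 0.1 turn cmd -0.1 F [-0.1  0.1 -0.4] gap 0.3499246209960048
tool axes in mill
 [[-1.  0. -0.]
 [ 0.  1.  0.]
 [ 0.  0. -1.]] q [-0.87  0.47  0.18  1.82 -0.11  0.86 -0.08]
jar_lid [(0.62, 0.82, [79.1, 0.3, 96.2], np.float64(0.1))]
jar [(0.71, 0.58, [-82.7, 123.5, 196.0], np.float64(1.8)), (0.45, 0.19, [74.5, 0.4, 109.9], np.float64(1.4))]
jar_centre [(0.63, 0.57, [34.7, 8.9, 117.3], np.float64(2.5))]
keeper_knob []
```

View pics/s9.png

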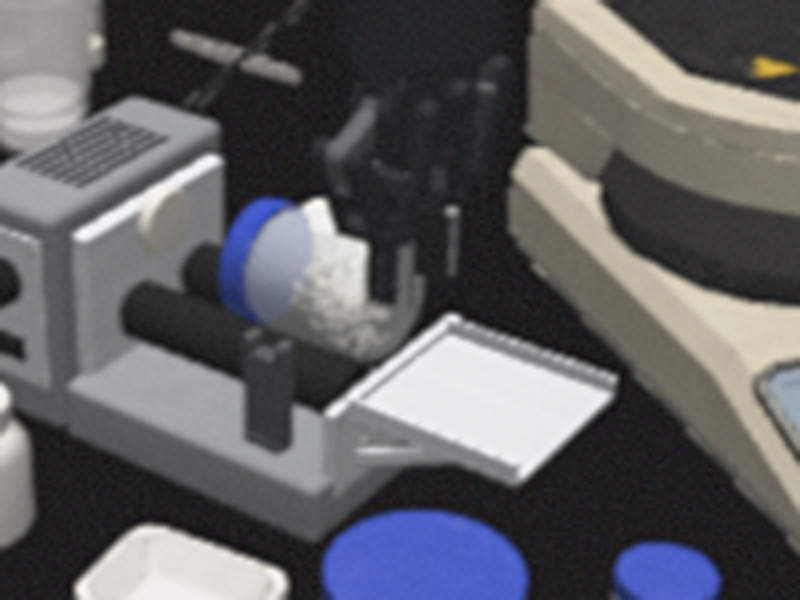

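The fingers are against the jar's underside and the lid, now at (250,260), slides toward the stop. I'll keep pushing.

Call:
apply_moves --pt "0.3 -4 0 0 0" --pt "0.3 -4 0 0 0" --pt "0.3 -4 0 0 0" --pt "0.3 -4 0 0 0" --pt "0.3 -4 0 0 0" --pt "0.3 -4 0 0 0" --pt "0.3 -4 0 0 0" --pt "0.3 -4 0 0 0" --pt "0.3 -4 0 0 0" --pt "0.3 -4 0 0 0" --pt "0.3 -3 0 0 0" --pt "0.3 0 0 0 0"

```text
time: 15.22
eef_pos: [0.5002, 0.337, 0.0926]
tool_rot: [1.525, 2.746, -0.0]
ft_force: [-0.2, -0.8, -0.2]
finger_gap: 0.347
grip_force: 0.0
```

```bash
python3 - <<'E'
from jar import *
state();ps=look();print(lm("end_stop",ps["scene"],1),lm("end_stop",ps["top"],1),ctrl.observe()["tau"].round(1))
E
```

```text
t 15.22 mill mm [30.7  1.4 92.6] tool-y to mill-y turn(world deg) 0.1 turn cmd -0.1 F [-0.2 -0.8 -0.2] gap 0.3472876232431009
tool axes in mill
 [[-1.  0. -0.]
 [ 0.  1.  0.]
 [ 0.  0. -1.]] q [-0.8   0.47  0.19  1.83 -0.11  0.86 -0.01]
jar_lid [(0.76, 0.52, [126.1, -0.4, 106.7], np.float64(1.2))]
jar []
jar_centre []
keeper_knob []
[(0.6, array([302.6, 235.2]))] [] [ -0.  -46.2   2.6 -19.7   0.    0.   -0. ]
```

Call:
apply_moves --pt "0.3 -2 0 0 0" --pt "0.3 -2 0 0 0" --pt "0.3 -2 0 0 0" --pt "0.3 0 0 0 0"

```text
time: 16.15
eef_pos: [0.5031, 0.3323, 0.0926]
tool_rot: [1.525, 2.747, -0.0]
ft_force: [-0.3, 1.0, 0.4]
finger_gap: 0.352
grip_force: 0.1
```

Call:
apply_moves --pt "0.3 -2 0 0 0" --pt "0.3 -2 0 0 0" --pt "0.3 0 0 0 0"

```text
time: 16.4
eef_pos: [0.5052, 0.3289, 0.0926]
tool_rot: [1.525, 2.747, 0.0]
ft_force: [0.4, -0.0, -0.5]
finger_gap: 0.349
grip_force: 0.1
```

Call:
apply_moves --pt "0.3 -2 0 0 0" --pt "0.3 -2 0 0 0" --pt "0.3 0 0 0 0"

```text
time: 16.65
eef_pos: [0.5065, 0.3269, 0.0926]
tool_rot: [-1.523, -2.746, -0.001]
ft_force: [-2.0, 2.3, 0.1]
finger_gap: 0.35
grip_force: 1.5
```

```bash
python3 - <<'E'
from jar import *
state();ps=look();print(lm("end_stop",ps["scene"],1),lm("end_stop",ps["top"],1))
E
```

```text
t 16.65 mill mm [42.5  1.4 92.6] tool-y to mill-y turn(world deg) 0.0 turn cmd -0.0 F [-2.   2.3  0.1] gap 0.34960132046507647
tool axes in mill
 [[-1.  0.  0.]
 [ 0.  1. -0.]
 [-0. -0. -1.]] q [-0.78  0.47  0.19  1.83 -0.11  0.86  0.02]
jar_lid []
jar []
jar_centre []
keeper_knob []
[(0.84, array([304.8, 234.3]))] [(0.92, array([366.9, 243.4]))]
```

Call:
apply_moves --pt "0.3 -2 0 0 0" --pt "0.3 -1 0 0 0" --pt "0.3 0 0 0 0"

```text
time: 17.5
eef_pos: [0.5065, 0.3269, 0.0927]
tool_rot: [-1.519, -2.745, -0.003]
ft_force: [-5.3, 8.5, -0.3]
finger_gap: 0.348
grip_force: 4.9
```

The reading is 10 N with no motion, so the lid is against the end stop. Next I'll retreat, raise, shut the fingers and cross to the outside of the knob.

Call:
apply_moves --pt "0.3 10 0 0 0" --pt "0.3 15 0 0 0" --pt "0.3 20 0 0 0" --pt "0.3 0 0 -30 0" --pt "1 0 0 -33 0" --pt "1 0 0 -33 0" --pt "1 0 0 -33 0" --pt "1 0 0 -33 0" --pt "1 0 0 0 0" --pt "1 0 0 0 0"

```text
time: 18.33
eef_pos: [0.4869, 0.3608, 0.257]
tool_rot: [1.525, 2.743, 0.006]
ft_force: [0.3, -1.0, -1.6]
finger_gap: -0.0
grip_force: 0.0
```

```bash
python3 - <<'E'
from jar import *
state();ps=look();print(lm("end_stop",ps["scene"],1),lm("end_stop",ps["top"],1),toM(np.array([.361,.147,.2])))
E
python3 go.py 36 -143 255
```

```text
t 18.33 mill mm [  3.4   2.7 257. ] tool-y to mill-y turn(world deg) 0.1 turn cmd -0.1 F [ 0.3 -1.  -1.6] gap -0.00020930547297497488
tool axes in mill
 [[-1.  0. -0.]
 [ 0.  1.  0.]
 [ 0.  0. -1.]] q [-0.87  0.31  0.21  1.65 -0.07  1.18 -0.09]
jar_lid [(0.92, 0.64, [136.6, -0.5, 104.8], np.float64(0.0))]
jar []
jar_centre [(0.7, 0.66, [92.6, 6.5, 109.7], np.float64(2.0)), (0.62, 0.66, [104.2, 14.9, 121.4], np.float64(6.0))]
keeper_knob []
[(0.81, array([300.1, 236.6]))] [(0.81, array([363.9, 242.9]))] [ 118.  -217.3  200. ]
t 18.93 mill mm [  1.5   1.3 254.4] tool-y to mill-y turn(world deg) 0.0 turn cmd -0.0 F [-0.  -0.1  0.1] gap -0.0025342035740854433
tool axes in mill
 [[-1.  0. -0.]
 [ 0.  1. -0.]
 [ 0. -0. -1.]] q [-0.87  0.31  0.21  1.65 -0.07  1.18 -0.09]
tool shift mm [ -34.5 -144.3   -0.6]
```

Call:
apply_moves --pt "1 -11 -24 0 0" --pt "1 -11 -24 0 0" --pt "1 -11 -24 0 0" --pt "1 0 -24 0 0" --pt "1 0 -24 0 0" --pt "1 0 -23 0 0" --pt "1 0 0 0 0" --pt "1 0 0 0 0"

```text
time: 19.6
eef_pos: [0.3806, 0.2578, 0.2551]
tool_rot: [1.523, 2.747, 0.002]
ft_force: [1.3, -0.3, 0.3]
finger_gap: -0.001
grip_force: 0.0
```

```bash
python3 - <<'E'
from jar import *
from wr import wrist
state();ps=look();p=ps["scene"]
w=wrist()
for s,x in lm("keeper_knob",w): print("w",s,x,toM(atz(w,x,.214)))
a=cv2.resize(p["pixels"][150:300,260:460,::-1],(400,300),interpolation=cv2.INTER_CUBIC);b=cv2.resize(w["pixels"][...,::-1],(400,300));cv2.imwrite("pics/s10.png",cv2.hconcat([a,b]))
E
```

```text
t 19.6 mill mm [  34.5 -142.   255.1] tool-y to mill-y turn(world deg) 0.0 turn cmd -0.0 F [ 1.3 -0.3  0.3] gap -0.0009992621714928348
tool axes in mill
 [[-1.  0.  0.]
 [ 0.  1.  0.]
 [-0.  0. -1.]] q [-0.88  0.06  0.2   1.96 -0.01  1.13 -0.11]
jar_lid [(0.56, 0.95, [137.5, 0.3, 106.9], np.float64(1.5))]
jar [(0.82, 0.86, [49.2, 2.7, 113.1], np.float64(1.5))]
jar_centre []
keeper_knob [(0.59, 0.52, [41.6, -110.1, 205.6], np.float64(1.0))]
w 0.64 [366.9 255.3] [  32.4 -109.   214. ]
```

View pics/s10.png

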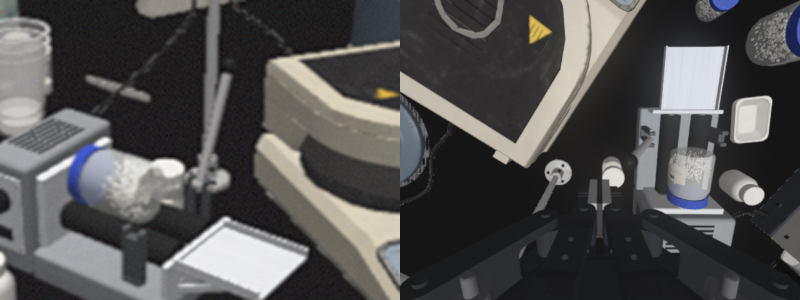

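The jar lies with its lid at the stop, and the hand is outside the leaning keeper (knob at mill (36,−109,213)). I'll lower and sweep the knob over.

Call:
apply_moves --pt "1 -1 0 25 0" --pt "1 0 0 25 0" --pt "1 0 0 0 0" --pt "1 0 8 0 0" --pt "1 0 8 0 0" --pt "1 0 8 0 0" --pt "1 0 8 0 0" --pt "1 0 8 0 0" --pt "1 0 8 0 0" --pt "1 0 8 0 0" --pt "1 0 8 0 0" --pt "1 0 0 0 0"

```text
time: 21.2
eef_pos: [0.4372, 0.292, 0.2046]
tool_rot: [1.524, 2.747, 0.001]
ft_force: [0.6, -0.2, -0.1]
finger_gap: 0.001
grip_force: 0.0
```

```bash
python3 - <<'E'
from jar import *
state();look()
E
```

```text
t 21.2 mill mm [ 35.5 -75.9 204.6] tool-y to mill-y turn(world deg) 0.0 turn cmd -0.0 F [ 0.6 -0.2 -0.1] gap 0.0012865080064337695
tool axes in mill
 [[-1.  0. -0.]
 [ 0.  1.  0.]
 [ 0.  0. -1.]] q [-0.85  0.22  0.21  1.89 -0.05  1.03 -0.06]
jar_lid [(0.87, 0.62, [139.3, -5.2, 101.6], np.float64(0.8))]
jar [(0.61, 0.77, [51.3, -3.3, 106.6], np.float64(0.7))]
jar_centre [(0.57, 0.86, [89.5, 10.8, 117.2], np.float64(1.9))]
keeper_knob []
```

Call:
apply_moves --pt "1 0 8 0 0" --pt "1 0 8 0 0" --pt "1 0 8 0 0" --pt "1 0 8 0 0" --pt "1 0 8 0 0" --pt "1 0 8 0 0" --pt "1 0 4 0 0" --pt "1 0 0 0 0"

```text
time: 22.37
eef_pos: [0.4807, 0.3191, 0.2043]
tool_rot: [1.524, 2.747, -0.0]
ft_force: [-0.3, -0.3, 0.1]
finger_gap: 0.004
grip_force: 0.0
```

```bash
python3 - <<'E'
from jar import *
state();ps=look()
for c,p in ps.items(): print(c,lm("keeper_knob",p),[np.round(proj(p,toW((36,-62+124*np.cos(a),101+124*np.sin(a))))).tolist() for a in (1.9,1.57,1.2,1.0,.8)])
E
```

```text
t 22.37 mill mm [ 35.5 -24.6 204.3] tool-y to mill-y turn(world deg) 0.0 turn cmd -0.0 F [-0.3 -0.3  0.1] gap 0.0039036532292807073
tool axes in mill
 [[-1.  0. -0.]
 [ 0.  1.  0.]
 [ 0.  0. -1.]] q [-0.83  0.31  0.22  1.78 -0.07  1.06 -0.03]
jar_lid []
jar []
jar_centre []
keeper_knob []
scene [(0.7, array([372.7, 182.5]))] [[372.0, 182.0], [361.0, 185.0], [348.0, 197.0], [341.0, 206.0], [335.0, 218.0]]
top [] [[353.0, 318.0], [341.0, 297.0], [327.0, 275.0], [321.0, 264.0], [315.0, 255.0]]
```

The scene camera still shows the knob at 1.9 rad, so the fingers passed above it. I'll redo the sweep lower.

Call:
apply_moves --pt "1 0 0 -25 0" --pt "1 0 -24 -25 0" --pt "1 0 -30 0 0" --pt "1 0 -30 0 0" --pt "1 0 -30 0 0" --pt "1 0 -6 0 0" --pt "1 0 0 25 0" --pt "1 0 0 25 0" --pt "1 0 0 26 0" --pt "1 0 0 0 0"

```text
time: 23.8
eef_pos: [0.3754, 0.253, 0.1747]
tool_rot: [-1.522, -2.745, 0.013]
ft_force: [-1.1, -0.8, -0.9]
finger_gap: -0.0
grip_force: 0.0
```

Call:
apply_moves --pt "1 0 8 0 0" --pt "1 0 8 0 0" --pt "1 0 8 0 0" --pt "1 0 8 0 0" --pt "1 0 8 0 0" --pt "1 0 8 0 0" --pt "1 0 0 0 0"

```text
time: 24.38
eef_pos: [0.4206, 0.2816, 0.1789]
tool_rot: [1.524, 2.746, 0.003]
ft_force: [-0.1, 0.7, 0.4]
finger_gap: 0.0
grip_force: 0.0
```

```bash
python3 - <<'E'
from jar import *
state();ps=look()
for c,p in ps.items():
  print(c,lm("keeper_knob",p))
E
```

```text
t 24.38 mill mm [ 35.5 -95.4 178.9] tool-y to mill-y turn(world deg) 0.0 turn cmd -0.0 F [-0.1  0.7  0.4] gap 0.00021434111765486938
tool axes in mill
 [[-1.  0. -0.]
 [ 0.  1.  0.]
 [ 0.  0. -1.]] q [-0.86  0.21  0.21  1.97 -0.05  0.96 -0.06]
jar_lid []
jar [(0.61, 0.56, [50.9, 1.5, 111.2], np.float64(2.5))]
jar_centre []
keeper_knob []
scene [(0.66, array([362.5, 183.9]))]
top [(0.39, array([331. , 268.3]))]
```

Call:
apply_moves --pt "1 0 8 0 0" --pt "1 0 8 0 0" --pt "1 0 8 0 0" --pt "1 0 8 0 0" --pt "1 0 8 0 0" --pt "1 0 8 0 0" --pt "1 0 8 0 0" --pt "1 0 8 0 0" --pt "1 0 8 0 0" --pt "1 0 0 0 0"

```text
time: 25.82
eef_pos: [0.4814, 0.3196, 0.1786]
tool_rot: [1.523, 2.747, 0.002]
ft_force: [1.0, 0.1, 0.6]
finger_gap: -0.0
grip_force: 0.0
```

```bash
cat > kn.py <<'E'
from jar import *
state();ps=look()
for c,p in ps.items():
  print(c,lm("keeper_knob",p),[(a,np.round(proj(p,toW((36,-62+124*np.cos(a),101+124*np.sin(a))))).tolist()) for a in (1.57,1.2,1.0,.8,.6,.4,.2,0)])
E
python3 kn.py
```

```text
t 25.82 mill mm [ 35.4 -23.8 178.6] tool-y to mill-y turn(world deg) 0.0 turn cmd -0.0 F [1.  0.1 0.6] gap -9.39306229948385e-05
tool axes in mill
 [[-1.  0. -0.]
 [ 0.  1.  0.]
 [ 0.  0. -1.]] q [-0.83  0.33  0.22  1.81 -0.08  1.01 -0.02]
jar_lid []
jar []
jar_centre []
keeper_knob []
scene [(0.54, array([339.2, 202.3]))] [(1.57, [361.0, 185.0]), (1.2, [348.0, 197.0]), (1.0, [341.0, 206.0]), (0.8, [335.0, 218.0]), (0.6, [330.0, 230.0]), (0.4, [326.0, 243.0]), (0.2, [324.0, 255.0]), (0, [323.0, 267.0])]
top [] [(1.57, [341.0, 297.0]), (1.2, [327.0, 275.0]), (1.0, [321.0, 264.0]), (0.8, [315.0, 255.0]), (0.6, [311.0, 248.0]), (0.4, [308.0, 244.0]), (0.2, [307.0, 242.0]), (0, [307.0, 242.0])]
```

Call:
apply_moves --pt "1 1 8 2 0" --pt "1 1 8 3 0" --pt "1 1 8 4 0" --pt "1 0 8 5 0" --pt "1 0 8 6 0" --pt "1 0 6 8 0" --pt "1 0 3 8 0" --pt "1 0 0 0 0"

```text
time: 27.08
eef_pos: [0.5194, 0.3466, 0.14]
tool_rot: [-1.523, -2.746, 0.005]
ft_force: [0.1, 0.9, 0.3]
finger_gap: 0.001
grip_force: 0.0
```

```bash
python3 kn.py
```

```text
t 27.08 mill mm [ 32.6  22.8 140. ] tool-y to mill-y turn(world deg) 0.0 turn cmd -0.0 F [0.1 0.9 0.3] gap 0.001210138405043764
tool axes in mill
 [[-1.  0. -0.]
 [ 0.  1. -0.]
 [ 0. -0. -1.]] q [-0.81  0.45  0.21  1.73 -0.11  0.98 -0.  ]
jar_lid [(0.94, 0.49, [137.8, -3.8, 98.7], np.float64(0.8))]
jar [(0.65, 0.89, [-68.0, 94.1, 336.6], np.float64(0.3))]
jar_centre []
keeper_knob []
scene [(0.69, array([327.8, 233.7])), (0.34, array([318.3, 241.8]))] [(1.57, [361.0, 185.0]), (1.2, [348.0, 197.0]), (1.0, [341.0, 206.0]), (0.8, [335.0, 218.0]), (0.6, [330.0, 230.0]), (0.4, [326.0, 243.0]), (0.2, [324.0, 255.0]), (0, [323.0, 267.0])]
top [] [(1.57, [341.0, 297.0]), (1.2, [327.0, 275.0]), (1.0, [321.0, 264.0]), (0.8, [315.0, 255.0]), (0.6, [311.0, 248.0]), (0.4, [308.0, 244.0]), (0.2, [307.0, 242.0]), (0, [307.0, 242.0])]
```

Call:
apply_moves --pt "1 0 2 7 0" --pt "1 0 2 7 0" --pt "1 0 0 7 0" --pt "1 0 0 7 0" --pt "1 0 0 7 0" --pt "1 0 0 5 0" --pt "1 0 0 4 0" --pt "1 0 0 0 0"

```text
time: 28.35
eef_pos: [0.5226, 0.3487, 0.0974]
tool_rot: [-1.523, -2.747, 0.003]
ft_force: [-0.6, 0.0, -0.0]
finger_gap: 0.002
grip_force: 0.0
```

```bash
python3 kn.py | grep -v "\[\]$"
```

```text
t 28.35 mill mm [32.6 26.6 97.4] tool-y to mill-y turn(world deg) 0.0 turn cmd -0.0 F [-0.6  0.  -0. ] gap 0.0017860530610266554
tool axes in mill
 [[-1.  0. -0.]
 [ 0.  1. -0.]
 [ 0. -0. -1.]] q [-0.8   0.5   0.2   1.76 -0.12  0.9   0.01]
jar_lid [(0.82, 0.68, [133.7, -4.6, 104.6], np.float64(0.7))]
jar [(0.46, 0.78, [-68.1, 92.4, 334.2], np.float64(0.6))]
jar_centre [(0.84, 0.82, [92.0, 7.3, 112.9], np.float64(1.5))]
scene [(0.7, array([323.1, 254. ]))] [(1.57, [361.0, 185.0]), (1.2, [348.0, 197.0]), (1.0, [341.0, 206.0]), (0.8, [335.0, 218.0]), (0.6, [330.0, 230.0]), (0.4, [326.0, 243.0]), (0.2, [324.0, 255.0]), (0, [323.0, 267.0])]
top [] [(1.57, [341.0, 297.0]), (1.2, [327.0, 275.0]), (1.0, [321.0, 264.0]), (0.8, [315.0, 255.0]), (0.6, [311.0, 248.0]), (0.4, [308.0, 244.0]), (0.2, [307.0, 242.0]), (0, [307.0, 242.0])]
```

φ is about 0.2. I'll press down slowly until the force rises.

Call:
apply_moves --pt "1 0 0 4 0" --pt "1 0 0 4 0" --pt "1 0 0 3 0" --pt "1 0 0 2 0" --pt "1 0 0 0 0"

```text
time: 29.37
eef_pos: [0.5228, 0.3489, 0.0847]
tool_rot: [-1.524, -2.747, 0.002]
ft_force: [-0.4, -0.3, -0.1]
finger_gap: 0.0
grip_force: 0.0
```

Call:
apply_moves --pt "1 0 0 2 0" --pt "1 0 0 2 0" --pt "1 0 0 0 0"

```text
time: 29.62
eef_pos: [0.5231, 0.3491, 0.0812]
tool_rot: [-1.524, -2.747, 0.001]
ft_force: [-1.2, -0.5, -0.2]
finger_gap: -0.004
grip_force: 0.0
```

Call:
apply_moves --pt "1 0 0 2 0" --pt "1 0 0 2 0" --pt "1 0 0 0 0"

```text
time: 29.87
eef_pos: [0.523, 0.3491, 0.0772]
tool_rot: [-1.524, -2.747, 0.001]
ft_force: [-0.2, -0.5, 1.7]
finger_gap: -0.003
grip_force: 0.0
```

```bash
python3 kn.py | grep -v "\[\]$"
```

```text
t 29.87 mill mm [32.5 27.1 77.2] tool-y to mill-y turn(world deg) 0.0 turn cmd -0.0 F [-0.2 -0.5  1.7] gap -0.0032651878053693464
tool axes in mill
 [[-1.  0.  0.]
 [ 0.  1. -0.]
 [-0. -0. -1.]] q [-0.8   0.52  0.2   1.78 -0.13  0.86  0.02]
jar_lid [(0.59, 0.81, [138.0, 1.2, 102.9], np.float64(2.0))]
jar [(0.96, 0.25, [-9.8, -4.4, -187.3], np.float64(4.6)), (0.9, 0.64, [115.6, -107.9, 43.9], np.float64(5.2))]
jar_centre [(0.79, 0.6, [87.3, 9.6, 121.2], np.float64(0.3))]
scene [(0.51, array([321., 269.]))] [(1.57, [361.0, 185.0]), (1.2, [348.0, 197.0]), (1.0, [341.0, 206.0]), (0.8, [335.0, 218.0]), (0.6, [330.0, 230.0]), (0.4, [326.0, 243.0]), (0.2, [324.0, 255.0]), (0, [323.0, 267.0])]
top [] [(1.57, [341.0, 297.0]), (1.2, [327.0, 275.0]), (1.0, [321.0, 264.0]), (0.8, [315.0, 255.0]), (0.6, [311.0, 248.0]), (0.4, [308.0, 244.0]), (0.2, [307.0, 242.0]), (0, [307.0, 242.0])]
```

Call:
apply_moves --pt "1 0 0 2 0" --pt "1 0 0 1 0" --pt "1 0 0 0 0"

```text
time: 30.72
eef_pos: [0.5236, 0.3494, 0.0761]
tool_rot: [1.524, 2.747, 0.002]
ft_force: [-2.4, -1.7, 7.9]
finger_gap: 0.001
grip_force: 4.0
```

Call:
apply_moves --pt "1 0 0 -5 0" --pt "1 0 0 -15 0" --pt "1 0 0 -30 0" --pt "1 0 0 -40 0" --pt "1 40 0 -40 0" --pt "1 40 0 -20 0" --pt "1 40 0 0 0" --pt "1 40 0 0 0" --pt "1 0 0 0 0" --pt "1 0 0 0 0"

```text
time: 31.55
eef_pos: [0.4425, 0.4767, 0.2122]
tool_rot: [-1.514, -2.751, 0.0]
ft_force: [0.2, -0.9, 0.2]
finger_gap: 0.002
grip_force: 0.0
```

```bash
python3 kn.py; python3 - <<'E'
from jar import *
p=ctrl.snapshot("scene")["pixels"]
cv2.imwrite("pics/f.png",cv2.resize(p[180:330,230:430,::-1],(800,600),interpolation=cv2.INTER_CUBIC))
from wr import wrist
w=wrist()
for n in("keeper_knob","keeper_pivot","jar_lid","jar","jar_centre"):
  for s,x in lm(n,w): print(n,s,toM(atz(w,x,.101 if "k" in n[:1] else .112)))
E
```

```text
t 31.55 mill mm [-118.4   26.5  212.2] tool-y to mill-y turn(world deg) -0.4 turn cmd 0.4 F [ 0.2 -0.9  0.2] gap 0.002166818272070521
tool axes in mill
 [[-1.   -0.01  0.  ]
 [-0.01  1.   -0.  ]
 [-0.   -0.   -1.  ]] q [-1.02  0.42  0.18  1.59 -0.08  1.14 -0.25]
jar_lid [(0.68, 0.94, [134.1, -3.1, 107.3], np.float64(1.6)), (0.63, 0.58, [-11.7, -5.2, -52.1], np.float64(5.6))]
jar [(0.55, 0.88, [52.7, 0.7, 109.0], np.float64(2.6))]
jar_centre [(0.64, 0.68, [93.7, 5.3, 111.8], np.float64(1.7))]
keeper_knob [(0.58, 0.87, [33.3, 62.6, 102.1], np.float64(1.2)), (0.37, 0.87, [37.5, 60.2, 155.5], np.float64(4.7))]
scene [(0.58, array([322.7, 267.3])), (0.37, array([318. , 240.9]))] [(1.57, [361.0, 185.0]), (1.2, [348.0, 197.0]), (1.0, [341.0, 206.0]), (0.8, [335.0, 218.0]), (0.6, [330.0, 230.0]), (0.4, [326.0, 243.0]), (0.2, [324.0, 255.0]), (0, [323.0, 267.0])]
top [(0.87, array([304.7, 243.7]))] [(1.57, [341.0, 297.0]), (1.2, [327.0, 275.0]), (1.0, [321.0, 264.0]), (0.8, [315.0, 255.0]), (0.6, [311.0, 248.0]), (0.4, [308.0, 244.0]), (0.2, [307.0, 242.0]), (0, [307.0, 242.0])]
jar_lid 0.92 [-174.4   44.7  112. ]
jar_lid 0.79 [-120.1  157.8  112. ]
jar 0.77 [-137.7  124.3  112. ]
jar 0.63 [-177.5   40.5  112. ]
jar_centre 0.58 [-177.3   41.6  112. ]
```

```bash
python3 -c "
from cell import ctrl
print(ctrl.sign_off())"
```

```text
the job is handed in; nothing more can be done
None
```

I handed the job in. By my last camera measurements the jar lies on the rollers with its lid at the end stop, the keeper bar is down in its rest, and the hand is clear; the sign-off call gave no verdict.

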